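# Put the clocks away for the night

## Task

Clear the watchmaker's bench for the night: heft each closed dark red repair box to find the ones that weigh more than 400 g, because those have a clock in them. Swing the blue cabinet's door open by its handle, put every heavy box upright into the cabinet, pushed back until it stops, and stand every lighter box upright on the floor of the wooden tray, none on top of another; then shut the door fully. Leave the screwdriver stand, the loupe and the black film can where they are.

Things in the scene. Friction and masses are not known exactly. Their poses are not given: they have to be found in the camera images.
- cabinet: Low blue steel cabinet with a clear top, fixed, 90 deep (x) x 268 wide (y) x 78 mm high; origin: centre of its underside; front faces its -x, y to the left seen from the robot. The bench top is its floor (no sill). Open front plane at x = -45 mm; the clear top starts 12 mm behind it. Inside 256 mm wide (y +-128), no dividers, room for four boxes side by side, 70 mm clear height.
- stop (a point): Foot of the cabinet's back wall, the stop, at its middle: cabinet x = +35, y = 0, z = 0 mm; so the cabinet is 80 mm deep inside. A 76 mm box pushed endwise up to the stop has its centre 38 mm in front of it and its near end 4 mm behind the front plane. Axes as the cabinet's.
- cabinet_door (a joint): Door angle (rad): 0 shut, 2.0 fully open. Panel 264 wide, 68 high, 10 mm thick across the front, on a vertical hinge at the cabinet's left front corner; its free right end swings towards the robot. Hinge friction 0.06 N m: it stays where it is left, no latch. May start up to 0.15 rad ajar.
- handle (a point): Grip point on the door's handle, an upright round steel bar 10 mm thick, from 19 to 71 mm above the bench; on its axis, 50 mm above the bench. The bar's axis stands 36 mm in front of the door's outer face, 230 mm from the hinge axis measured along the door. Can be pinched from above. With the door shut it is at cabinet x = -93, y = -96 mm.
- hinge (a point): The door's vertical hinge axis, at cabinet x = -46, y = +134 mm, 50 mm above the bench.
- tray: Wooden tray, fixed to the bench, 212 (x) x 200 (y) mm, rim 22 mm high and 6 mm thick, floor 6 mm thick; origin at the centre of its underside. Room for 2 x 2 boxes with their long sides along the tray's x, for example centred at x = +-45, y = +-46 mm.
- table: The bench; its top is at z = 0.
- box_1: A closed repair box, dark red with a brass band and clasp, 76 x 52 x 44 mm (its x, y, z); origin at the centre of its underside, z up; either end may go first. All boxes look alike and stay shut; their weights, 0.13 to 0.67 kg, change from start to start, whatever the place; at least one is over 400 g. 3 or 4 boxes are there (None if absent).
- box_2: A closed repair box, dark red with a brass band and clasp, 76 x 52 x 44 mm (its x, y, z); origin at the centre of its underside, z up; either end may go first. All boxes look alike and stay shut; their weights, 0.13 to 0.67 kg, change from start to start, whatever the place; at least one is over 400 g. 3 or 4 boxes are there (None if absent).
- box_3: A closed repair box, dark red with a brass band and clasp, 76 x 52 x 44 mm (its x, y, z); origin at the centre of its underside, z up; either end may go first. All boxes look alike and stay shut; their weights, 0.13 to 0.67 kg, change from start to start, whatever the place; at least one is over 400 g. 3 or 4 boxes are there (None if absent).
- box_4: A closed repair box, dark red with a brass band and clasp, 76 x 52 x 44 mm (its x, y, z); origin at the centre of its underside, z up; either end may go first. All boxes look alike and stay shut; their weights, 0.13 to 0.67 kg, change from start to start, whatever the place; at least one is over 400 g. 3 or 4 boxes are there (None if absent).
- driver_stand: Bystander: black screwdriver stand, 68 mm across, 88 mm high, origin at the centre of its underside. Leave it alone.
- loupe: Bystander: black eyeglass loupe, 34 mm across, 22 mm high, origin at the centre of its underside. Leave it alone.
- film_can: Bystander: black film can, 32 mm across, 50 mm high, origin at the centre of its underside. Leave it alone.

How it is judged:
By the outcome, as a careful person would: the job done as asked, in the order asked, and still so for the second after the job is handed in, with the robot touching nothing.
Of box_2, box_3, box_4 only 2 to 3 are there at a start; the rules pass over those that are not, and their reading is None.
At some moment in a run one of box_1, box_2, box_3, box_4 may be knocked a few centimetres aside while the robot is not near it.
Once in a run the grip may slacken for a moment while it holds something.
It also fails if it takes over 210 s, if anything falls off the work surface, if the arm or the gripper's body presses on something with over 40 N, if the wrist force passes 120 N, or if a joint passes its speed limit or range.

## Robot

A 6-joint arm with a two-finger parallel gripper is mounted at the origin on the work surface. World frame = base frame: x ahead of the robot, y to its left, z up, the work surface at z = 0. Lengths are in m, angles in rad, forces in N, time in s.
With the tool pointing down it reaches from about 0.275 to 0.825 m from the base axis. Payload 4.9 kg.
Tool frame: the origin (TCP) lies midway between the tips of the shut fingers; the grasp point (between the pads) lies 19 mm behind it (grip_point_offset is the distance from the TCP to the grasp point, in m); z points along the fingers, y is the line along which they close (so a half turn about z gives the same grasp; the last joint's range is limited). The gripper opens to 85 mm and grips with 20 to 120 N. Pads are 22 mm wide; open, the fingers measure 114 mm over their backs; the gripper's body (76 mm by 85 mm) begins 54 mm behind the grasp point. The pads swing forward as they close: fully open they stand 13 mm farther back than shut.
Start: joints at [-1.332, 0.326, -0.193, 1.052, 0, 1.437], TCP at [0.2, -0.512, 0.231] pointing down, gripper open.
Joint ranges: [-2.65, 2.65], [-0.97, 1.79], [-1.3, 1.35], [-1.93, 2.1], [-1.47, 1.37], [-3.14, 3.14]. Speed limits (rad/s): [2.57, 2.57, 3.14, 3.14, 3.14, 3.14].

## Interface

Orientations are given as a rotation vector (axis times angle).
In Python, from cell import * gives the robot as it stands. Calls block until the motion is done:
- movep(position, orientation): joint-space move of the TCP to a pose.
- move_l(position, velocity=0.15, rot=None, until_force=None): straight line of the TCP; rot=None keeps the orientation; velocity is the mean speed in m/s. With until_force (N) it stops when the force on the tool has changed by that much, and returns True; else False.
- set_joints(angles): joint-space move.
- let_go() and grab(newtons=None): open the fingers fully, or close them until they stop; newtons is the grip in N (None keeps the last).
- sleep(seconds).
- ik(position, orientation): joint angles nearest the present ones, or None.
- get_state(): the state.
- grab_frame(name): name is "scene" or "top"; returns a dict with "img" (420x560x3 uint8, red, green, blue), "fx", "fy", "cx", "cy" (pixels), "cam_to_world" (4x4, takes a point from camera to world coordinates). Camera axes: x right, y down, z forward; pixel columns grow to the right and rows downward; lengths in m; the calibration is good to about 2 mm. A picture is of the moment at which its call begins. There is no depth.
A pose or a line that the arm cannot do raises MotionError and nothing moves.
- sign_off(): hands the job in; it is judged then, once.
Trained networks look in the newest picture that a camera, given by its name, has taken for a name from the list of things; names that differ only in an ending like _2 or _b are one class to them, and where a whole thing is asked for, a point or a joint stands for the part that bears it (a point fixed in the world has none). Each returns a list of dicts, best first, with "score" (0 to 1); they miss things now and then, are a little off and sometimes report something else, mostly with a low value. They report only what shows in the picture. A call takes as long as a camera call.
- spot_in(camera, name): "centre" ([column, row] in pixels, amid what is visible of it).
- silhouettes(camera, name): "mask" (420x560 bool, what is visible of it) and "centre" ([column, row] in pixels, amid what is visible of it).
- tip_of(camera, name): "centre" ([column, row] in pixels: a listed point, or the origin of a listed thing).
The state is a dict: "clock": time; "q": joint angles; "joint_velocities": joint speeds; "tau": joint torques, N m; "position": TCP position; "eef_rot": TCP orientation; "contact_force": force on the tool from outside, world axes, zero at the start; "wrist_torque": the same for the moment, N m; "finger_gap": opening from 0.0 (shut) to 1.0 (fully open); "grasp_force": force on a finger pad.
Only numpy, scipy, OpenCV 4.12 (cv2) and the standard library are available. Lean on these libraries where they do the work, as an engineer would, in place of code of your own. Each camera call takes 0.05 s, during which the arm holds its last target. There are 200 camera calls.

## Working session

There is one attempt and no reset: what is moved stays moved. The work goes in short steps, each a Python script; the robot and the scene stay as the last script left them, time stands still between calls to the robot, and variables do not carry over. Pictures are saved under pics/ and viewed, at most 14 in all, crops included, and the job is handed in when it is done.

```bash
ls; mkdir -p pics; python3 - <<'E'
from cell import *
import cv2,numpy as np
s=get_state();print({k:np.round(v,3) for k,v in s.items()})
for c in("scene","top"):
    f=grab_frame(c);cv2.imwrite(f"pics/{c}0.png",f["img"][:,:,::-1])
    print(c,f["fx"],f["cx"],f["cy"],np.round(f["cam_to_world"],3).tolist())
    for n in("box_1","cabinet","tray","handle","hinge","stop","driver_stand","loupe","film_can"):
        print(n,[(round(d["score"],2),np.round(d["centre"]).tolist()) for d in tip_of(c,n)])
E
```

```text
pics
{'clock': np.float64(0.0), 'q': array([-1.332,  0.327, -0.194,  1.052, -0.   ,  1.437]), 'joint_velocities': array([ 0.   , -0.001, -0.   , -0.001, -0.001,  0.001]), 'tau': array([ 1.0000e-03, -4.4340e+01,  2.6244e+01,  1.5000e-02, -0.0000e+00,
       -0.0000e+00]), 'position': array([ 0.2  , -0.512,  0.231]), 'eef_rot': array([-3.086, -0.582,  0.   ]), 'contact_force': array([ 0.099,  0.446, -0.052]), 'wrist_torque': array([-0.002,  0.02 ,  0.027]), 'grasp_force': np.float64(0.0), 'finger_gap': np.float64(1.004)}
scene 379.09434897164584 275.89537466970296 214.17413394132245 [[-0.762, 0.554, -0.337, 0.861], [0.648, 0.658, -0.384, 0.356], [0.009, -0.511, -0.859, 0.872], [0.0, 0.0, 0.0, 1.0]]
box_1 [(0.94, [204.0, 158.0]), (0.83, [196.0, 128.0]), (0.61, [201.0, 207.0]), (0.56, [240.0, 128.0])]
cabinet [(0.73, [284.0, 308.0])]
tray [(0.78, [276.0, 181.0]), (0.43, [194.0, 126.0])]
handle [(0.83, [276.0, 243.0])]
hinge []
stop [(0.6, [274.0, 321.0])]
driver_stand [(0.87, [419.0, 360.0])]
loupe [(0.75, [365.0, 360.0]), (0.17, [196.0, 125.0])]
film_can [(0.69, [206.0, 208.0]), (0.66, [218.0, 248.0])]
top 399.4492853601362 284.32695330863004 212.66297282618422 [[0.025, -0.985, 0.169, 0.404], [-0.999, -0.032, -0.036, 0.015], [0.041, -0.168, -0.985, 1.036], [0.0, 0.0, 0.0, 1.0]]
box_1 [(0.91, [342.0, 189.0]), (0.8, [401.0, 283.0]), (0.68, [392.0, 223.0]), (0.59, [441.0, 243.0])]
cabinet [(0.88, [212.0, 177.0])]
tray [(0.92, [323.0, 262.0])]
handle [(0.86, [255.0, 204.0])]
hinge [(0.82, [164.0, 204.0]), (0.33, [256.0, 203.0])]
stop []
driver_stand [(0.56, [102.0, 228.0])]
loupe [(0.55, [133.0, 202.0])]
film_can [(0.75, [298.0, 167.0])]
```

View pics/top0.png

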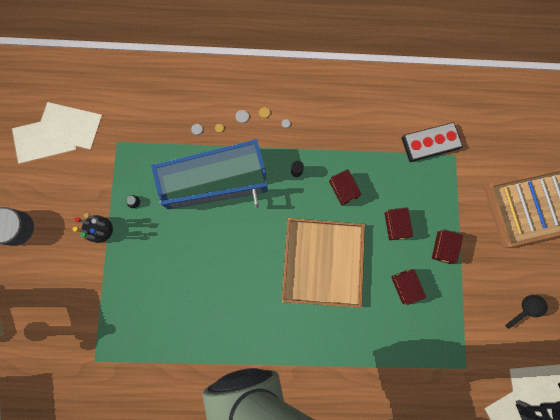

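View pics/scene0.png

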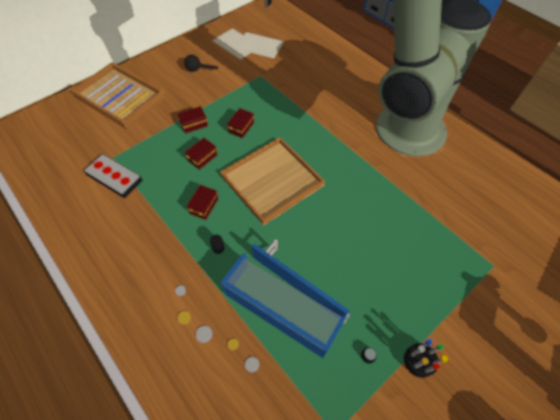

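```bash
cat > h.py <<'E'
from cell import *
import cv2,numpy as np
from scipy.optimize import minimize
from scipy.spatial.transform import Rotation as R
def proj(f,P):
    M=np.linalg.inv(f["cam_to_world"]);p=np.asarray(P)@M[:3,:3].T+M[:3,3]
    return np.c_[f["fx"]*p[:,0]/p[:,2]+f["cx"],f["fy"]*p[:,1]/p[:,2]+f["cy"]]
def back(f,uv,z):
    M=f["cam_to_world"];d=M[:3,:3]@[(uv[0]-f["cx"])/f["fx"],(uv[1]-f["cy"])/f["fy"],1]
    return M[:3,3]+d*(z-M[2,3])/d[2]
def W(p,l):  # local (x,y) -> world
    c,s=np.cos(p[2]),np.sin(p[2]);return np.array([p[0]+c*l[0]-s*l[1],p[1]+s*l[0]+c*l[1]])
def hull(f,p,dims,z0=0):
    a,b,h=np.array(dims)/[2,2,1]
    P=[[*W(p,(i*a,j*b)),z] for i in(-1,1) for j in(-1,1) for z in(z0,z0+h)]
    return cv2.convexHull(proj(f,P).astype(np.float32))
def mhull(m):
    c,_=cv2.findContours(m.astype(np.uint8),cv2.RETR_EXTERNAL,cv2.CHAIN_APPROX_NONE)
    return cv2.convexHull(max(c,key=cv2.contourArea).astype(np.float32))
def iou(A,B):
    i=cv2.intersectConvexConvex(A,B)[0];return i/(cv2.contourArea(A)+cv2.contourArea(B)-i)
def fit(obs,dims,x0,yaws,z0=0):
    cost=lambda p:-np.mean([iou(hull(f,p,dims,z0),H) for f,H in obs])
    best=min((minimize(cost,[*x0,y],method="Nelder-Mead",options=dict(initial_simplex=[[*x0,y],[x0[0]+.01,x0[1],y],[x0[0],x0[1]+.01,y],[*x0,y+.2]],xatol=1e-5,fatol=1e-6)) for y in yaws),key=lambda r:r.fun)
    return best.x,-best.fun
BOX=(.076,.052,.044)
def frames():return {c:grab_frame(c) for c in("top","scene")}
def find(F,name,dims,yaws,minscore=.3,z0=0):
    D={c:[(d["score"],d["centre"],mhull(d["mask"])) for d in silhouettes(c,name) if d["score"]>minscore and d["mask"].sum()>20] for c in F}
    out=[]
    for s,c,H in D["top"]:
        x0=back(F["top"],c,z0+dims[2]*.6)[:2];obs=[(F["top"],H)]
        u=proj(F["scene"],[[*x0,z0+dims[2]*.6]])[0]
        m=[d for d in D["scene"] if np.hypot(*(d[1]-u))<12+.1*1000*max(dims)*.5]
        if m:obs.append((F["scene"],min(m,key=lambda d:np.hypot(*(d[1]-u)))[2]))
        p,q=fit(obs,dims,x0,yaws,z0);out.append((p,q,s,len(obs)))
    return out
def boxes(F,z0=0):return find(F,"box_1",BOX,np.arange(4)*np.pi/4,z0=z0)
E
python3 - <<'E'
from h import *
F=frames()
pr=lambda n,o:[print(n,np.round(p,4),"iou %.2f score %.2f n%d"%(q,s,k)) for p,q,s,k in o]
pr("box",boxes(F))
pr("tray",find(F,"tray",(.212,.2,.022),[0]))
pr("cab",find(F,"cabinet",(.09,.268,.078),[0.15]))
pr("can",find(F,"film_can",(.032,.032,.05),[0]));pr("loupe",find(F,"loupe",(.034,.034,.022),[0]));pr("stand",find(F,"driver_stand",(.068,.068,.088),[0]))
for n,z in(("handle",.05),("hinge",.05),("stop",0),("cabinet",0)):
    for c in F:
        for d in tip_of(c,n): print(n,c,round(d["score"],2),np.round(back(F[c],d["centre"],z),4))
E
```

```text
box [ 0.6508 -0.1788  0.529 ] iou 0.86 score 0.95 n2
box [ 0.5609 -0.3191  0.1457] iou 0.94 score 0.89 n2
box [ 0.5052 -0.445   2.8415] iou 0.91 score 0.63 n2
cab [0.6729 0.169  0.3025] iou 0.77 score 0.95 n2
cab [0.6392 0.1632 0.043 ] iou 0.51 score 0.35 n2
can [ 0.6973 -0.0522 -0.355 ] iou 0.73 score 0.47 n2
loupe [ 0.5975  0.3642 -0.5475] iou 0.58 score 0.73 n1
stand [ 0.5237  0.4446 -0.1946] iou 0.66 score 0.90 n2
handle top 0.81 [0.601  0.0508 0.05  ]
handle scene 0.79 [0.5937 0.0453 0.05  ]
handle scene 0.41 [ 0.6607 -0.1438  0.05  ]
hinge top 0.71 [0.5857 0.2843 0.05  ]
hinge top 0.29 [ 0.6963 -0.0492  0.05  ]
hinge scene 0.75 [0.5906 0.2814 0.05  ]
hinge scene 0.44 [0.6157 0.371  0.05  ]
stop scene 0.73 [0.6035 0.3723 0.    ]
stop scene 0.7 [0.5274 0.4472 0.    ]
stop scene 0.55 [0.7123 0.1777 0.    ]
cabinet top 0.9 [0.6762 0.168  0.    ]
cabinet top 0.17 [ 0.451  -0.1242  0.    ]
cabinet scene 0.67 [0.6682 0.1677 0.    ]
```

```bash
python3 - <<'E'
from h import *
F=frames()
pr=lambda n,o:[print(n,np.round(p,4),"iou %.2f score %.2f n%d"%(q,s,k)) for p,q,s,k in o]
b=boxes(F);pr("box",b)
t=find(F,"tray",(.212,.2,.022),[0],.2);pr("tray",t)
for c in F:
    for d in tip_of(c,"tray"): print(c,round(d["score"],2),np.round(back(F[c],d["centre"],0.0),4))
    print(c,[ (round(d["score"],2),int(d["mask"].sum()),d["centre"]) for d in silhouettes(c,"tray")])
cab=[.6724,.1685,.3025]
for c in F:
    im=F[c]["img"][:,:,::-1].copy();k=3 if c=="top" else 2
    im=cv2.resize(im,None,fx=k,fy=k,interpolation=cv2.INTER_CUBIC)
    def poly(P,col): cv2.polylines(im,[np.int32(proj(F[c],P)*k+k/2)],True,col,1)
    for z in(0,.078): poly([[*W(cab,(i*.045,j*.134)),z] for i,j in((-1,-1),(-1,1),(1,1),(1,-1))],(0,255,255))
    hg=W(cab,(-.046,.134))
    for th in(0,.06):
        q=W([*hg,cab[2]-th],(-.047,-.23));poly([[*q,.019],[*q,.071]],(255,0,255))
    for p,*_ in b: poly([[*W(p,(i*.038,j*.026)),.044] for i,j in((-1,-1),(-1,1),(1,1),(1,-1))],(0,255,0))
    if t:
        poly([[*W(t[0][0],(i*.106,j*.1)),.022] for i,j in((-1,-1),(-1,1),(1,1),(1,-1))],(0,255,0))
    if c=="top": im=im[390:990,420:1220]
    else: im=im[230:830,300:1100]
    cv2.imwrite(f"pics/ov_{c}.png",im)
E
```

```text
box [ 0.505  -0.4455 -0.2837] iou 0.90 score 0.86 n2
box [ 0.4008 -0.3398  0.3833] iou 0.93 score 0.72 n2
box [ 0.6525 -0.1795  3.6549] iou 0.91 score 0.61 n2
box [ 0.5594 -0.3169  0.2056] iou 0.88 score 0.56 n2
tray [ 0.4575 -0.1256 -0.0455] iou 0.98 score 0.57 n2
tray [ 0.5873  0.3922 -0.1959] iou 0.12 score 0.34 n1
top 0.93 [ 0.4537 -0.1174  0.    ]
top 0.6 [0.5982 0.3737 0.    ]
top [(0.57, 6535, [326.1, 262.2]), (0.34, 789, [97.1, 227.8])]
scene 0.66 [ 0.4525 -0.1251  0.    ]
scene 0.5 [ 0.5153 -0.4344  0.    ]
scene [(0.73, 4899, [273.3, 180.7])]
```

View pics/ov_top.png

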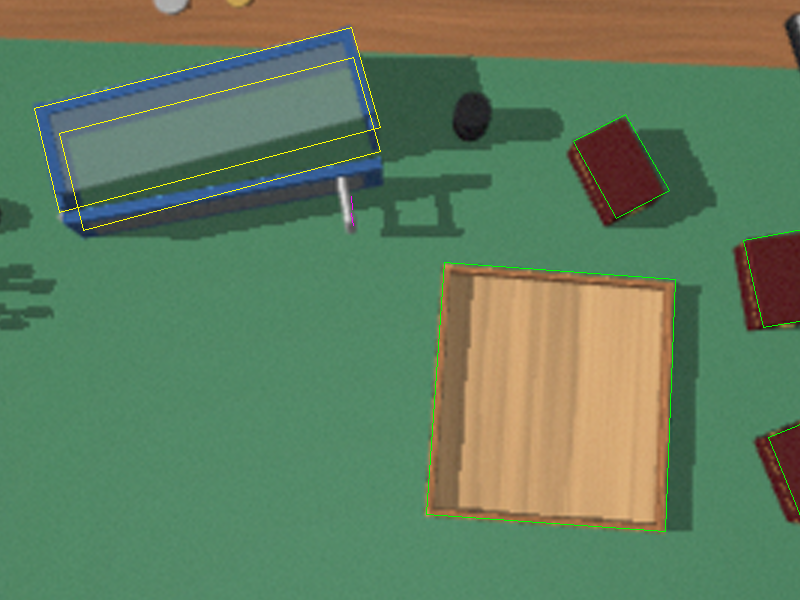

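View pics/ov_scene.png

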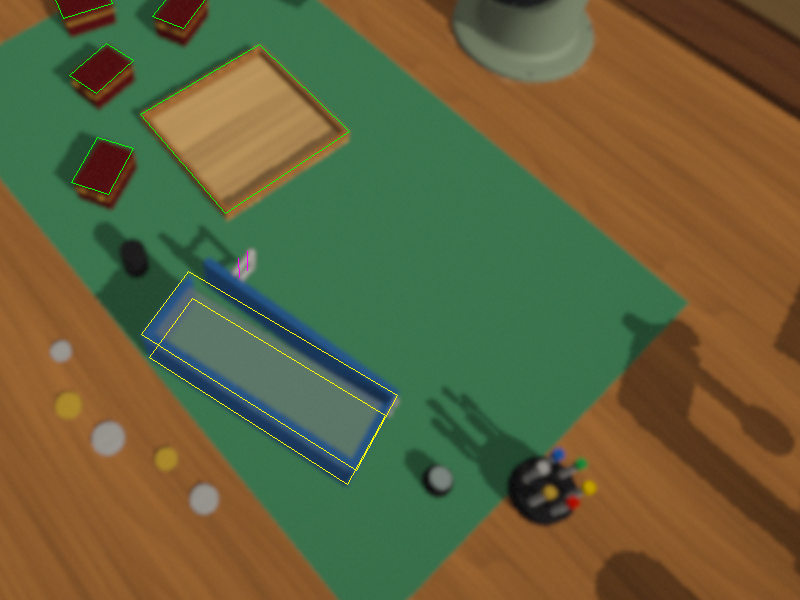

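```bash
cat >> h.py <<'E'
import json
CAB=np.array([.6724,.1685,.3025]);TRAY=np.array([.4575,-.1256,-.0455]);HINGE=W(CAB,(-.046,.134))
def down(a):return (R.from_euler("z",a)*R.from_euler("x",np.pi)).as_rotvec()
def orient(xy,a,z=.12):
    c=[(abs(q[5]),b) for b in(a,a+np.pi) for q in[ik([*xy,z],down(b))] if q is not None]
    return min(c)[1]
def force(n=8):
    v=[]
    for _ in range(n): sleep(.04);v.append(get_state()["contact_force"])
    return np.mean(v,0)
def locate(K):
    """K: dict name->[x,y,yaw]; refresh from pictures where a good match shows"""
    for p,q,s,k in boxes(frames()):
        if q<.8 or k<2: continue
        n=min(K,key=lambda n:np.hypot(*(np.array(K[n])[:2]-p[:2])));d=np.hypot(*(np.array(K[n])[:2]-p[:2]))
        if d<.07:
            if d>.012: print("moved",n,K[n],p)
            K[n]=[*p]
    json.dump({n:list(map(float,v)) for n,v in K.items()},open("boxes.json","w"));return K
def hover(xy,a,z=.12):movep([*xy,z],down(a))
def pick(p,z=.012,off=0.,zh=.12):
    """off: grip point along box x from centre"""
    a=orient(p[:2],p[2]);xy=W(p,(off,0));hover(xy,a,zh)
    move_l([*xy,z],.2);t=force(5);grab(70);s=get_state();return a,xy,t,s
E
python3 - <<'E'
from h import *
K={"a":[.4008,-.3398,.3833],"b":[.505,-.4455,-.2837],"c":[.5595,-.318,.17],"d":[.6518,-.179,.52]}
let_go()
for n in K:
    K=locate(K);a,xy,t,s=pick(K[n]);g=s["finger_gap"]
    move_l([*xy,.030],.1);sleep(.3);f=force(12);s2=get_state()
    print(n,np.round(K[n],3),"gap",round(g,3),round(s2["finger_gap"],3),"gf",round(s2["grasp_force"],1),"df",np.round(f-t,2),"kg",round((t-f)[2]/9.81,3))
    move_l([*xy,.0125],.06);let_go();move_l([*xy,.12],.3);print(get_state()["clock"])
json.dump({n:list(map(float,v)) for n,v in K.items()},open("boxes.json","w"))
E
```

```text
a [ 0.4   -0.339  0.449] gap 0.604 0.601 gf 72.8 df [ 0.53  0.86 -5.34] kg 0.544
9.1833
b [ 0.504 -0.445 -0.287] gap 0.598 0.598 gf 73.7 df [ 0.28  0.02 -5.33] kg 0.543
13.9667
c [ 0.56  -0.318  0.121] gap 0.596 0.596 gf 73.3 df [-0.08  0.56 -5.79] kg 0.591
18.625
d [ 0.652 -0.179  0.481] gap 0.596 0.599 gf 74.8 df [-0.54 -0.01 -4.99] kg 0.509
23.375
```

```bash
python3 - <<'E'
from h import *
K=json.load(open("boxes.json"))
r=lambda l:print(l,np.round(force(12),2),np.round(get_state()["tau"][1:4],2))
r("open d .12")
grab(70);r("shut empty .12");let_go()
p=K["d"];a=orient(p[:2],p[2]);xy=W(p,(0,0))
move_l([*xy,.03],.2);sleep(.3);r("open .03")
move_l([*xy,.012],.1);sleep(.3);r("open .012");grab(70);r("closed on box")
for z in(.03,.03,.045):
    move_l([*xy,z],.1);sleep(.6);r("lift %.3f"%z)
move_l([*xy,.0125],.06);let_go();r("rel");move_l([*xy,.12],.3);r("up");print(get_state()["clock"])
E
```

```text
open d .12 [-0.04  0.3   0.01] [-5.878e+01  2.513e+01  1.000e-02]
shut empty .12 [-0.12  0.19  0.25] [-58.89  25.22   0.  ]
open .03 [0.31 0.22 0.18] [-60.38  22.77   0.  ]
open .012 [ 0.04 -0.02  0.15] [-60.68  22.22   0.  ]
closed on box [ 0.49 -1.17  2.68] [-58.06  20.41   0.37]
lift 0.030 [-0.32  0.06 -5.57] [-63.95  24.53   0.  ]
lift 0.030 [ 0.31  0.04 -5.31] [-63.94  24.52   0.  ]
lift 0.045 [ 0.13  0.04 -5.37] [-63.68  25.     0.  ]
rel [-0.05  0.02  0.09] [-60.65  22.23   0.  ]
up [ 0.2   0.02 -0.19] [-5.878e+01  2.513e+01  1.000e-02]
36.1917
```

```bash
cat >> h.py <<'E'
def hpos(th):return W([*HINGE,CAB[2]-th],(-.047,-.23))
def swing(t0,t1,k,z=.031,v=.15):
    n=int(np.ceil(abs(t1-t0)/.14))
    for t in np.linspace(t0,t1,n+1)[1:]: move_l([*hpos(t),z],v,rot=down(CAB[2]-t+k*np.pi))
def theta():
    F=frames();v=[]
    for c in F:
        for d in tip_of(c,"handle")[:1]: v.append(back(F[c],d["centre"],.05)[:2]-HINGE); print(c,round(d["score"],2),v[-1]+HINGE)
    m=np.mean(v,0);return CAB[2]+np.arctan2(-.23,-.047)-np.arctan2(m[1],m[0]),np.hypot(*m)
E
python3 - <<'E'
from h import *
for k in(-1,0,1):
    print(k,[None if (q:=ik([*hpos(t),.031],down(CAB[2]-t+k*np.pi))) is None else round(q[5],2) for t in np.linspace(0,1.93,6)])
    print([None if (q:=ik([*W(CAB,(-.06,y)),.015],down(CAB[2]+k*np.pi))) is None else round(q[5],2) for y in(-.098,-.04,.018,.076)])
th,r=theta();th=(th+np.pi)%(2*np.pi)-np.pi;print("theta",th,"r",r,hpos(th))
E
```

```text
-1 [np.float64(-0.34), np.float64(0.05), np.float64(0.53), np.float64(1.09), np.float64(1.69), np.float64(2.24)]
[np.float64(-0.33), np.float64(-0.24), np.float64(-0.15), np.float64(-0.06)]
0 [np.float64(2.8), np.float64(-3.09), np.float64(-2.62), np.float64(-2.05), np.float64(-1.45), np.float64(-0.9)]
[np.float64(2.81), np.float64(2.9), np.float64(2.99), np.float64(3.08)]
1 [np.float64(-0.34), np.float64(0.05), np.float64(0.53), np.float64(1.09), np.float64(1.69), np.float64(2.24)]
[np.float64(-0.33), np.float64(-0.24), np.float64(-0.15), np.float64(-0.06)]
top 0.58 [0.59507388 0.05361711]
scene 0.71 [0.58967067 0.04729053]
theta 0.08455371136028678 r 0.23228925480304044 [0.59241261 0.04799035]
```

```bash
python3 - <<'E'
from h import *
t=.076;a=CAB[2]-t+np.pi;xy=hpos(t)
move_l([*get_state()["position"][:2],.17],.3)
hover(xy,a,.15);print("hit",move_l([*xy,.031],.12,until_force=8))
grab(40);s=get_state();print("gap",s["finger_gap"],s["grasp_force"],force(3))
swing(t,1.93,1);s=get_state();print("gap",s["finger_gap"],s["grasp_force"],force(3),s["clock"])
let_go();move_l([*hpos(1.93),.17],.2);hover([.40,.10],CAB[2]+np.pi,.25)
print(theta());f=grab_frame("top");cv2.imwrite("pics/open.png",f["img"][:,:,::-1]);print(get_state()["clock"])
E
```

```text
hit False
gap 0.10176253784917169 38.974894881248474 [-0.61024322  4.91232236  1.31616495]
gap 0.10229947071110396 40.28304576873779 [ 6.48464368 -0.89854652 -2.97122569] 44.6083
top 0.72 [ 0.50632553 -0.42185205]
scene 0.66 [0.362541   0.34044688]
(np.float64(0.5456712544859139), np.float64(0.3582663601538627))
48.6667
```

View pics/open.png

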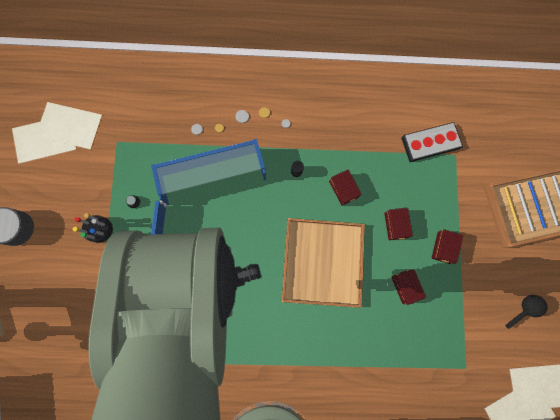

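```bash
cat >> h.py <<'E'
A=CAB[2]+np.pi;OFF=-.022
def C(x,y,z):return [*W(CAB,(x,y)),z]
def deliver(n,K,y,zc=.055):
    K=locate(K);p=np.array(K[n]);p[2]=CAB[2]+(p[2]-CAB[2]+np.pi/2)%np.pi-np.pi/2
    xy=W(p,(OFF,0));movep([*xy,.12],down(p[2]+np.pi));move_l([*xy,.014],.25)
    t=force(3);grab(90);g0=get_state()["finger_gap"]
    move_l([*xy,zc],.15);sleep(.2);f=force(5);print(n,np.round(p,3),"gap",round(g0,3),"kg",round((t-f)[2]/9.81,3))
    move_l(C(-.155,y,zc),.2,rot=down(A));s=get_state();print("gap",round(s["finger_gap"],3),"w",round((t-force(3))[2]/9.81,3))
    move_l(C(-.155,y,.0155),.12);print("blocked",move_l(C(-.062,y,.0155),.07,until_force=12),np.round(get_state()["position"],4))
def unload(y):
    move_l([*get_state()["position"][:2],.0145],.05);let_go();x=get_state()["position"]
    move_l([*x[:2],.12],.25);grab(40);push(y)
def push(y):
    move_l(C(-.125,y,.12),.25,rot=down(A));move_l(C(-.125,y,.016),.2)
    h=move_l(C(-.046,y,.016),.06,until_force=10);x=get_state()["position"][:2]-CAB[:2]
    print("stop",h,"pad front x",round(float(x@[np.cos(CAB[2]),np.sin(CAB[2])])+.011,4))
    move_l(C(-.125,y,.016),.25);move_l(C(-.125,y,.12),.25);let_go();print("clock",get_state()["clock"])
E
python3 - <<'E'
from h import *
K=json.load(open("boxes.json"));deliver("d",K,-.098)
for c in("top","scene"):
    f=grab_frame(c);q=proj(f,[C(-.06,-.06,.05)])[0].astype(int)
    im=f["img"][max(0,q[1]-70):q[1]+70,max(0,q[0]-90):q[0]+90,::-1];cv2.imwrite(f"pics/in_{c}.png",cv2.resize(im,None,fx=4,fy=4,interpolation=cv2.INTER_CUBIC))
print(get_state()["clock"])
E
```

```text
d [ 0.653 -0.18   0.554] gap 0.589 kg 0.57
gap 0.592 w 0.578
blocked False [0.6419 0.0564 0.0154]
55.7833
```

View pics/in_scene.png

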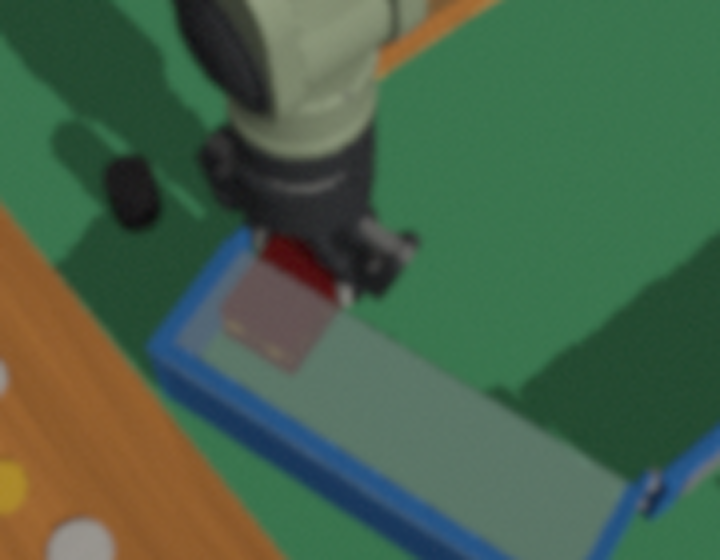

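```bash
python3 - <<'E'
from h import *
unload(-.098)
K=json.load(open("boxes.json"));K.pop("d",None)
deliver("c",K,-.040);unload(-.040)
f=grab_frame("top");cv2.imwrite("pics/two.png",cv2.resize(f["img"][120:300,120:480,::-1],None,fx=2.2,fy=2.2))
E
```

```text
stop True pad front x -0.0462
clock 61.725
c [ 0.56  -0.317  0.15 ] gap 0.593 kg 0.548
gap 0.588 w 0.494
blocked False [0.6246 0.1117 0.0154]
stop True pad front x -0.0405
clock 75.5417
```

View pics/two.png

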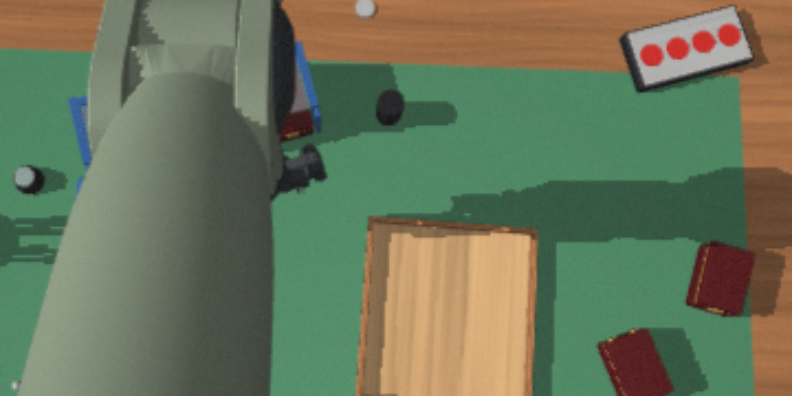

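```bash
python3 - <<'E'
from h import *
K=json.load(open("boxes.json"));K.pop("d",None);K.pop("c",None)
deliver("b",K,.018);unload(.018)
K.pop("b");deliver("a",K,.076);unload(.076)
hover([.42,-.28],A,.25)
for c in("top","scene"):
    f=grab_frame(c);q=proj(f,[C(-.02,0,.05)])[0].astype(int)
    im=f["img"][max(0,q[1]-60):q[1]+60,max(0,q[0]-80):q[0]+80,::-1];cv2.imwrite(f"pics/all_{c}.png",cv2.resize(im,None,fx=5,fy=5,interpolation=cv2.INTER_CUBIC))
print(get_state()["clock"])
E
```

```text
b [ 0.505 -0.444 -0.327] gap 0.592 kg 0.589
gap 0.592 w 0.534
blocked False [0.6073 0.1671 0.0154]
stop True pad front x -0.04
clock 90.875
a [ 0.4  -0.34  0.37] gap 0.595 kg 0.536
gap 0.592 w 0.496
blocked False [0.59   0.2224 0.0154]
stop True pad front x -0.0396
clock 106.025
107.9833
```

View pics/all_top.png

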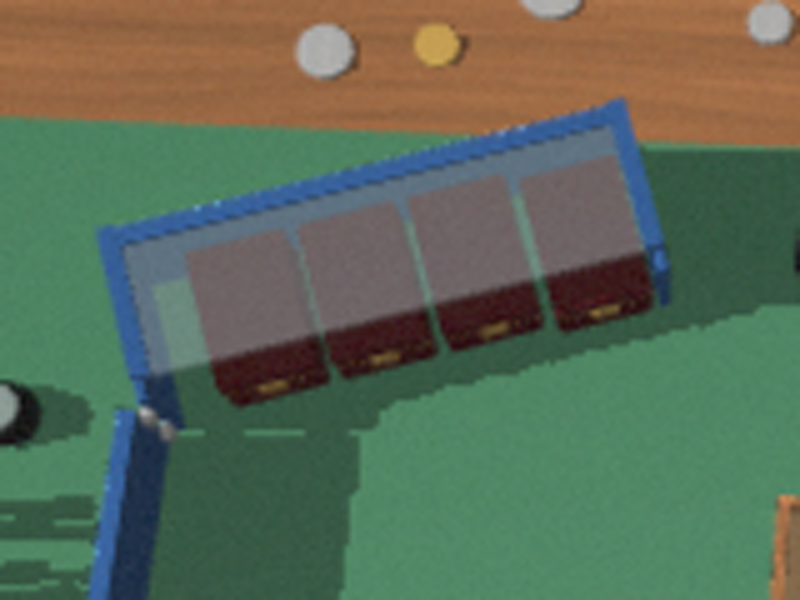

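View pics/all_scene.png

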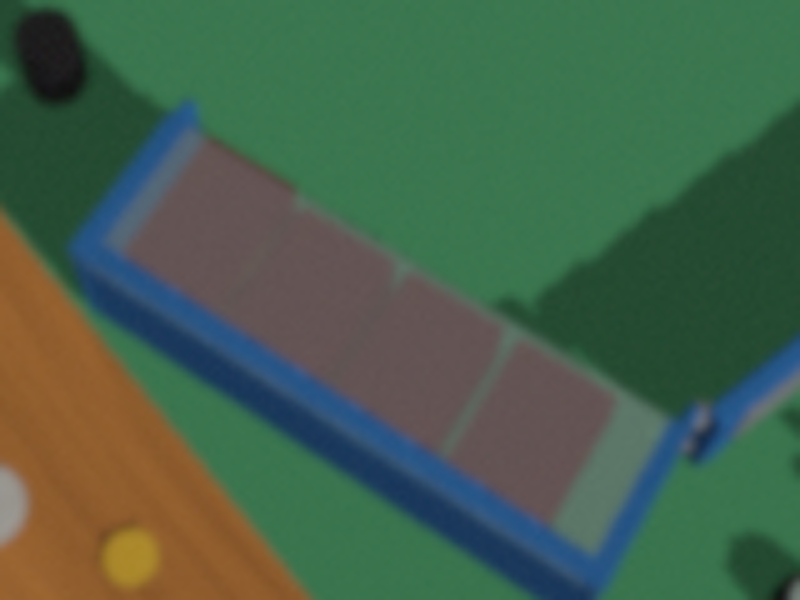

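```bash
sed -i 's/def push(y):/def push(y,N=10):/; s/until_force=10)/until_force=N)/' h.py; python3 - <<'E'
from h import *
movep(C(-.125,-.098,.15),down(A));grab(40);push(-.098,20)
hover([.42,-.28],A,.25)
f=grab_frame("scene");q=proj(f,[C(-.02,0,.05)])[0].astype(int)
cv2.imwrite("pics/d2.png",cv2.resize(f["img"][q[1]-60:q[1]+60,q[0]-80:q[0]+80,::-1],None,fx=5,fy=5,interpolation=cv2.INTER_CUBIC))
for d in tip_of("scene","handle"): print(d["score"],back(f,d["centre"],.05),hpos(1.93))
E
```

```text
stop True pad front x -0.0466
clock 113.9667
0.95 [0.36325698 0.35017364 0.05      ] [0.36160233 0.34267126]
```

View pics/d2.png

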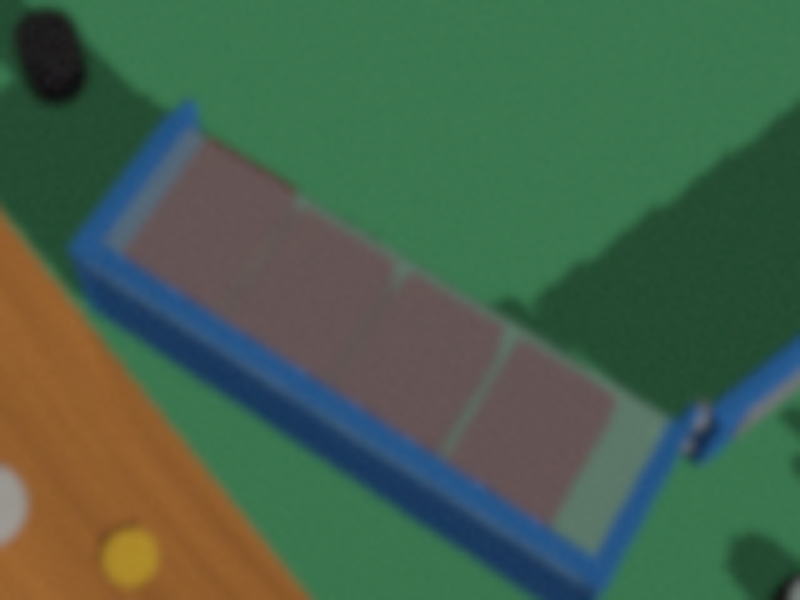

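```bash
python3 - <<'E'
from h import *
movep(C(-.125,-.082,.15),down(A));grab(40);push(-.082,12)
hover([.42,-.28],A,.25)
f=grab_frame("top");q=proj(f,[C(-.02,0,.05)])[0].astype(int)
cv2.imwrite("pics/d3.png",cv2.resize(f["img"][q[1]-60:q[1]+60,q[0]-80:q[0]+80,::-1],None,fx=5,fy=5,interpolation=cv2.INTER_CUBIC))
E
```

```text
stop True pad front x -0.0408
clock 121.575
```

View pics/d3.png

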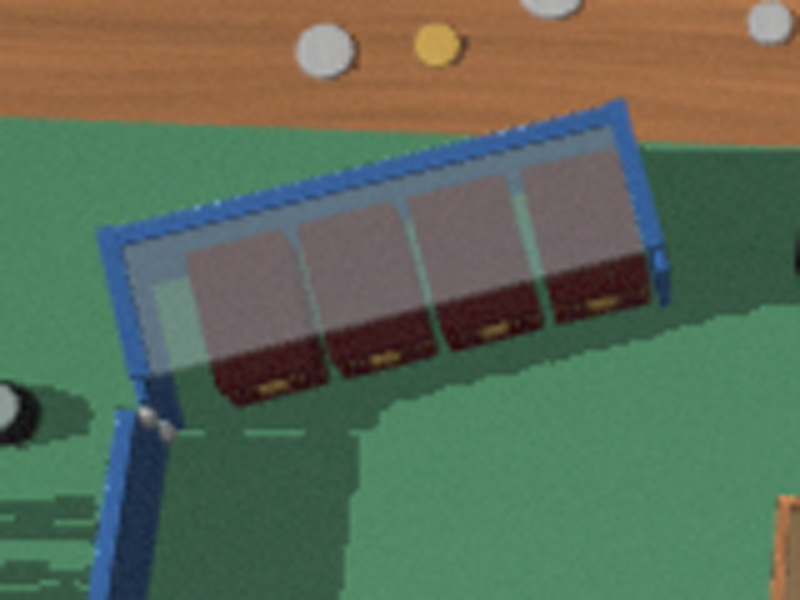

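```bash
python3 - <<'E'
from h import *
t=1.93;xy=hpos(t);hover([.40,.10],A-.8,.25);hover(xy,CAB[2]-t+np.pi,.16)
print("hit",move_l([*xy,.031],.12,until_force=8));grab(40);print("gap",get_state()["finger_gap"])
swing(t,.04,1);print("gap",get_state()["finger_gap"],force(3))
print("shut",move_l([*hpos(-.03),.031],.04,until_force=12,rot=down(CAB[2]+np.pi)),force(3),np.round(get_state()["position"],4),hpos(0))
let_go();move_l([*get_state()["position"][:2],.17],.2)
# firm push on the outer face with shut fingers, near the free end
grab(40);movep(C(-.12,-.06,.15),down(A));move_l(C(-.12,-.06,.03),.2)
print("push",move_l(C(-.055,-.06,.03),.04,until_force=12),"pad front x",round(float((get_state()["position"][:2]-CAB[:2])@[np.cos(CAB[2]),np.sin(CAB[2])])+.011,4))
move_l(C(-.12,-.06,.03),.2);move_l(C(-.12,-.06,.17),.25);let_go();hover([.35,-.35],A,.25)
F=frames();print(get_state()["clock"])
for c in F:
    for d in tip_of(c,"handle")[:1]:print(c,d["score"],back(F[c],d["centre"],.05),hpos(0))
    f=F[c];q=proj(f,[C(-.02,0,.05)])[0].astype(int);cv2.imwrite(f"pics/end_{c}.png",cv2.resize(f["img"][q[1]-60:q[1]+60,q[0]-80:q[0]+80,::-1],None,fx=5,fy=5,interpolation=cv2.INTER_CUBIC))
E
```

```text
hit False
gap 0.1012352551298596
gap 0.10139562497375605 [0.24900585 7.09817408 2.42457683]
shut True [-1.05575811  0.49991861  4.44452781] [0.6169 0.052  0.0313] [0.61222182 0.0491535 ]
push True pad front x -0.0572
141.9833
top 0.86 [0.6164071  0.05215637 0.05      ] [0.61222182 0.0491535 ]
scene 0.94 [0.60540505 0.04873701 0.05      ] [0.61222182 0.0491535 ]
```

View pics/end_top.png

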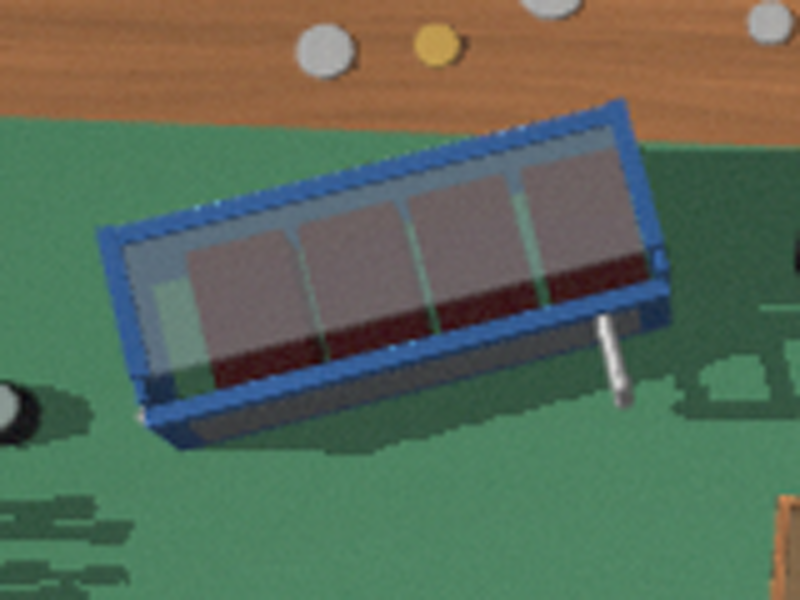

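View pics/end_scene.png

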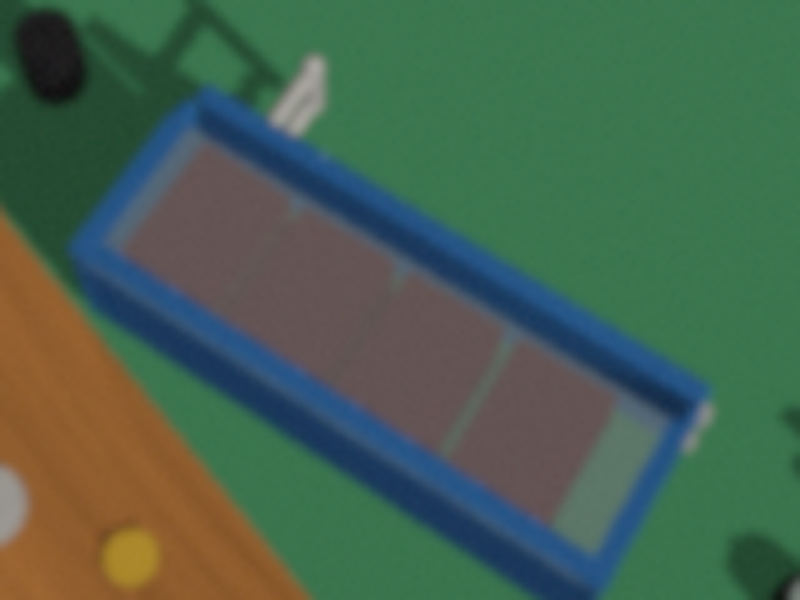

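The door is flush: the firm push stopped at −57 mm, which is where the shut face should be. All four boxes are against the stop, and the film can and loupe haven't moved in the crops.

```bash
python3 -c "
from cell import *
print(sign_off())"
```

```text
the job is handed in; nothing more can be done
None
```

All four boxes weighed over 400 g (about 0.50–0.59 kg), so all four are upright in the cabinet and pushed back to the stop; none went in the tray, the door is shut, and I handed the job in at about 142 s.

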